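# Set the lamp attenuator to its third click

## Task

Set the attenuator of the grey lamp unit: with shut fingers push the orange lever on its top back to its stop at the red-dot end, then push it the other way, counting the clicks, and leave it resting in the third notch from that stop (the stop itself does not count) without running on to the fourth. Only push the lever gently from its side, never take it between the fingers, and leave the things standing round the unit where they are.

Things in the scene. Friction and masses are not known exactly. Their poses are not given: they have to be found in the camera images.
- lamp_unit: grey lamp unit, a box 120 (its x) x 200 (its y) x 72 mm high, fixed; origin at the centre of its underside, z up. The flat black top has a slot along y at x = 0, y -52 to +52 mm. A red dot by its -y end marks the shut end; two white lines spread towards the open +y end, where a black snout (38 mm across, 40 mm up) stands out 32 mm
- lever_slide (a joint): lever position along the unit's y axis (m): 0 at the red-dot stop (unit y = -40 mm), 0.080 at the other stop. Sprung notches every 16 mm: 0 (the stop), 0.016, 0.032, 0.048 (the third), 0.064, 0.080. It takes 4 to 7 N to leave a notch; the push fades half-way, then the lever snaps on into the next notch by itself. Starts near the first or second notch
- lever: orange upright lever, a flat tab 26 (its x) x 12 (its y, the way it slides) x 42 mm high, from 4 to 46 mm above the unit's top (76 to 118 mm above the bench); origin on its middle line at the height of the unit's top (72 mm above the bench), axes as the unit's
- lever_mid (a point): centre of the orange lever tab, 97 mm above the bench, axes as the unit's
- small_beaker_2_mid (a point): centre of a loose small glass beaker, 62 mm across, 73 mm high, standing in front of the snout; leave alone
- petri_0_mid (a point): centre of a loose glass petri dish, 63 mm across, 14 mm high, near the unit; leave alone
- stopper_0_mid (a point): centre of a loose dark rubber stopper, 33 mm across, 26 mm high, near the unit; leave alone

How it is judged (in metres and radians):
On the way, in this order (a step that is already met when the one before it is completed fails the run):
1. the lever has been pushed back to its stop at the red-dot end (within 4 mm) (value of joint lever_slide below 0.004 m), for 0.1 s.
2. then the lever rests in the third notch (within 3 mm) (value of joint lever_slide between 0.045 and 0.051 m), for 0.3 s.
At the end, for the whole second after the job is handed in: the lever rests in the third notch, 48 mm from the red-dot stop (within 3 mm), and the beaker, petri dish and stopper are within 20 mm of where they stood (all of step 2 and velocity of joint lever_slide between -0.01 and 0.01 m/s and distance of each of small_beaker_2_mid, petri_0_mid, stopper_0_mid from where it was at the start of the episode below 0.02 m); the robot touches nothing.
It fails at once if the lever ran on past the third notch towards the fourth (more than 9 mm past) (value of joint lever_slide above 0.057 m).
It fails at once if the lever was taken between the fingers (it touched them while standing within 10 mm of the grasp point between the pads) (horizontal distance between the grasp point and lever_mid below 0.01 m and z of the grasp point in the frame of lever below 0.052 m and contact force between the fingers and lever above 0.5 N).
It fails at once if the lever was forced (more than 40 N) (contact force between the arm and lever above 40 N).
It fails at once if the lever was forced by the fingers (more than 40 N) (contact force between the fingers and lever above 40 N).
It fails at once if a thing round the unit was moved or lifted (more than 20 mm) (distance of any of small_beaker_2_mid, petri_0_mid, stopper_0_mid from where it was at the start of the episode above 0.02 m).
It also fails if it takes over 58 s, if anything falls off the work surface, if the arm or the gripper's body presses on something with over 40 N, if the wrist force passes 120 N, or if a joint passes its speed limit or range.

## Robot

A 6-joint arm with a two-finger parallel gripper is mounted at the origin on a cart in front of the work surface, level with it; the furniture and walls round the work are solid. World frame = base frame: x ahead of the robot, y to its left, z up, the work surface at z = 0. Lengths are in mm, angles in rad, forces in N, time in s.
With the tool pointing down it reaches from about 300 to 775 mm from the base axis. Payload 14.6 kg.
Tool frame: the origin (TCP) lies midway between the tips of the shut fingers; the grasp point (between the pads) lies 19 mm behind it (manip.grip_depth is the distance from the TCP to the grasp point, in mm); x points along the fingers, y is the direction in which the jaws open and shut, and the axes are right-handed (so a half turn about x gives the same grasp; the last joint's range is limited). The gripper opens to 94 mm and grips with 3 to 60 N. Pads are 16 mm wide; open, the fingers measure 119 mm over their backs; the gripper's body (75 mm by 177 mm) begins 78 mm behind the grasp point.
Start: joints at [1.271, 0.3, 1.521, -0, 1.321, -0.067], TCP at [126.885, 535.154, 178.146] pointing down, gripper open.
Joint ranges: [-3.03, 3.03], [-0.79, 2.21], [0.23, 2.52], [-1.04, 4.18], [0, 3.07], [-2.55, 2.55]. Speed limits (rad/s): [2.22, 2.22, 2.57, 3.14, 3.14, 3.14].

## Interface

Orientations are given as [roll, pitch, yaw] about the fixed x, y, z axes, in that order (R = Rz(yaw) Ry(pitch) Rx(roll)).
In Python, from cell import readout, cams, ticket, manip gives the robot as it stands. The module is installed in compiled form; this text tells all that it offers.
- The arm moves only by the tool apply_moves, never from a script. Its argument "plan" is one flat list of numbers, 7 for each row, row after row: the turn, a rotation vector about the tool's x, y, z in rad, then the shift along the tool's x, y, z in m, then the opening in per cent of the stroke, from 0 (shut) to 100 (fully open). In form: [wx, wy, wz, x, y, z, fingers, wx, wy, wz, x, y, z, fingers, ...]. A call has 1 to 5 rows; each row shifts and turns the commanded pose from where the row before left it, along the tool's axes as they then stand; what a row does not reach is not made up. A row lasts 1/8 s, in which the tool goes at most 62.5 mm and 10.7 degrees, less where a joint would pass 70% of its speed; a pose out of reach is approached as far as the arm can. A call with a gripper value outside its range is refused whole. The fingers move at their own pace and stop on an object; "force" is the grip in N (left out, the last holds). Time passes only in rows, so rows that do not move let the fingers close. It gives the time, the measured TCP pose, the force and the opening at its end, in the units of the state.
- readout.read_state(): the state, without advancing time (a new reading comes with each control period).
- cams.camera(name): name is "scene" or "top" or "wrist"; returns a dict with "image" (480x640x3 uint8, red, green, blue), "fovy" (degrees; the focal length in pixels is half the picture's height over the tangent of half this angle, whatever the lens; pixels are square), "cx", "cy" (the principal point, pixels), "position" and "orientation" of the camera in the world; the wrist camera has in their place "T_tool_cam" (4x4, takes a point from camera to tool coordinates, whose origin is the TCP and whose axes are the tool frame's). Camera axes: x right, y down, z forward; pixel columns grow to the right and rows downward; lengths in mm; the calibration is good to about 2 mm. A picture is of the moment at which its call begins: read the wrist's pose just before it. There is no depth.
- ticket.sign_off(): hands the job in, once; it reports no verdict.
The state is a dict: "clock": time; "joints": joint angles; "qd": joint speeds; "effort": joint torques, N m; "eef_pos": TCP position; "eef_rot": TCP orientation; "wrist_force": force on the tool from outside, world axes, zero at the start; "moment": the same for the moment, N m; "finger_gap": finger opening in mm.
Only numpy, scipy, OpenCV 4.12 (cv2) and the standard library are available. Lean on these libraries where they do the work, as an engineer would, in place of code of your own. Each camera call takes 0.05 s, during which the arm holds its last target.

## Working session

There is one attempt and no reset: what is moved stays moved. The work goes in short steps, Python scripts to look and compute and a tool call to move; the robot and the scene stay as the last step left them, time stands still between calls to the robot, and variables do not carry over. Pictures are saved under pics/ and viewed, and the job is handed in when it is done.

Besides the shell and the picture viewer there is one more tool, called after "Request:" as name(argument=value, ...) on one line, values as JSON. apply_moves: Moves the arm, as the interface text tells. Its arguments: {"type":"object","properties":{"plan":{"type":"array","items":{"type":"number"}},"force":{"type":"number"}},"required":["plan"]}

```bash
mkdir -p pics; cat > h.py <<'E'
import numpy as np, cv2
from cell import readout, cams, ticket, manip
from scipy.spatial.transform import Rotation as R
def rot(o):
    o=np.array(o,float)
    if o.shape==(3,3): return o
    if o.size==3: return R.from_euler('xyz',o).as_matrix()
    raise Exception(str(o))
def save(c,n): cv2.imwrite('pics/'+n,cv2.cvtColor(c['image'],cv2.COLOR_RGB2BGR))
def ray(c,u,v):
    f=240/np.tan(np.radians(c['fovy'])/2)
    d=np.array([(u-c['cx'])/f,(v-c['cy'])/f,1.])
    return np.array(c['position'],float),rot(c['orientation'])@d
def onplane(c,u,v,z):
    p,d=ray(c,u,v); return p+d*(z-p[2])/d[2]
def proj(c,P):
    f=240/np.tan(np.radians(c['fovy'])/2)
    q=rot(c['orientation']).T@(np.array(P,float)-np.array(c['position'],float))
    return q[0]/q[2]*f+c['cx'],q[1]/q[2]*f+c['cy']
E
python3 - <<'E'
from h import *
print(readout.read_state())
for n in ['scene','top','wrist']:
    c=cams.camera(n); save(c,n+'0.png'); print(n,{k:v for k,v in c.items() if k!='image'})
E
```

```text
{'clock': 0.0, 'joints': array([ 1.27137919e+00,  3.00489462e-01,  1.52161566e+00, -3.37186482e-05,
        1.32070259e+00, -6.66224996e-02]), 'qd': array([ 2.06166382e-03,  1.55838597e-04,  4.12565140e-05,  8.52879696e-04,
        6.22292162e-04, -2.45787283e-03]), 'effort': array([-1.68480554e-03, -5.31812561e+01, -3.52721214e+01,  7.07562268e-02,
        2.46234139e-02, -1.05894815e-04]), 'eef_pos': array([126.8157368 , 534.85900988, 177.56165469]), 'eef_rot': array([-1.61054636,  1.56958083, -1.84333263]), 'wrist_force': array([-0.680681  ,  0.03427662, -0.21875048]), 'moment': array([ 0.05818127, -0.01680413, -0.02046658]), 'finger_gap': 93.93243876367333}
scene {'fovy': 49.79250193288313, 'cx': 317.89371821503266, 'cy': 238.6113471189536, 'position': array([ 125.2482417 , -330.5479177 ,  710.12846342]), 'orientation': array([-2.43756022, -0.00531447, -0.67330188])}
top {'fovy': 48.44375309917429, 'cx': 314.1514764708425, 'cy': 239.0333796779584, 'position': array([373.46636353,  97.95466773, 912.65439909]), 'orientation': array([-3.00682228,  0.00480331, -1.57554371])}
wrist {'fovy': 64.33054522898965, 'cx': 318.1027526932448, 'cy': 237.11502065294084, 'T_tool_cam': array([[-1.19481574e-03, -2.52691634e-01,  9.67546128e-01,
        -2.06951881e+02],
       [ 9.99999201e-01,  9.66934286e-05,  1.26014499e-03,
        -1.20103763e+00],
       [-4.11983449e-04,  9.67546861e-01,  2.52691317e-01,
        -7.42781113e+01],
       [ 0.00000000e+00,  0.00000000e+00,  0.00000000e+00,
         1.00000000e+00]])}
```

View pics/top0.png

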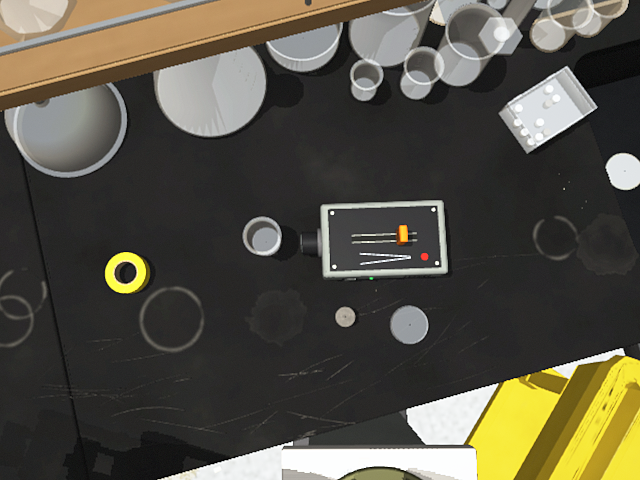

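View pics/scene0.png

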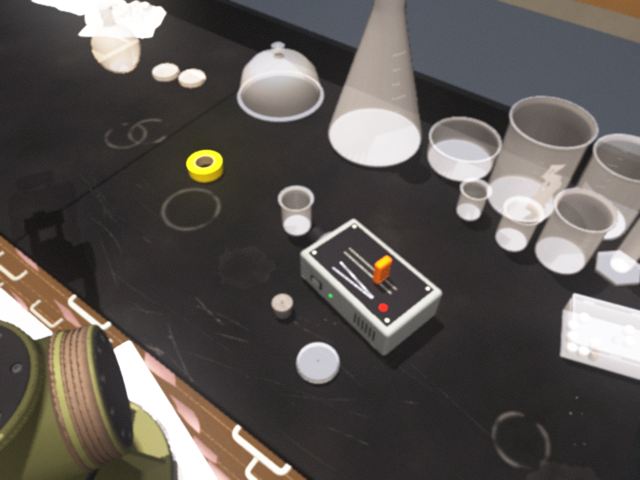

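View pics/wrist0.png

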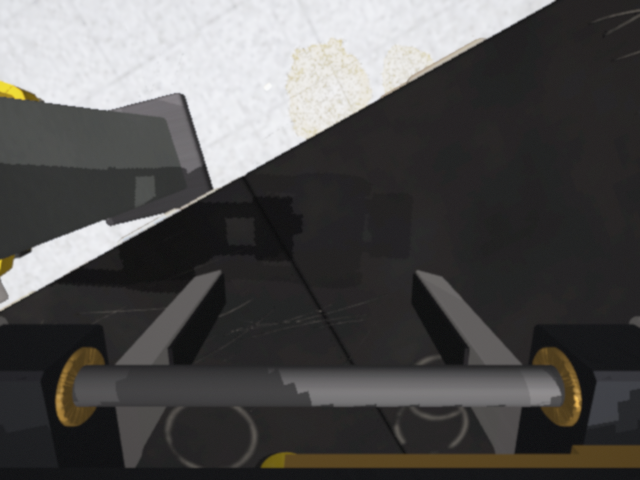

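The top view shows the unit centred near (383,240) with the lever at (403,234), the red dot at (424,257) and the snout at (308,243). The beaker is at (263,236), the stopper at (345,317) and the petri dish at (409,324). Next I measure these.

```bash
python3 - <<'E'
from h import *
T=cams.camera('top'); S=cams.camera('scene')
def comp(c,m,box):
    x0,y0,x1,y1=box; k=np.zeros(m.shape,np.uint8); k[y0:y1,x0:x1]=m[y0:y1,x0:x1]
    n,l,st,ce=cv2.connectedComponentsWithStats(k); i=1+np.argmax(st[1:,4]); return l==i,st[i],ce[i]
for nm,c,box in [('T',T,(300,190,460,290)),('S',S,(290,210,450,360))]:
    im=c['image'].astype(int); r,g,b=im[...,0],im[...,1],im[...,2]
    m=((r>150)&(g>60)&(g<190)&(b<80)&(r-g>50))
    mo,st,ce=comp(c,m.astype(np.uint8),box); print(nm,'orange',st,ce)
    q=cv2.minAreaRect(np.argwhere(mo)[:,::-1].astype(np.float32)); print(q)
    ys,xs=np.where(mo); print('ext', [(xs[i],ys[i]) for i in (ys.argmin(),ys.argmax(),xs.argmin(),xs.argmax())])
    m=(r>150)&(g<60)&(b<60)
    mo,st,ce=comp(c,m.astype(np.uint8),box); print('red',st,ce,onplane(c,*ce,72))
    # screws
    m=((im.min(2)>200)).astype(np.uint8); x0,y0,x1,y1=box
    n,l,s2,c2=cv2.connectedComponentsWithStats(m)
    for i in range(1,n):
        u,v=c2[i]
        if x0<u<x1 and y0<v<y1 and 4<=s2[i,4]<60: print('white',s2[i],c2[i],onplane(c,u,v,72)[:2])
    # casing: light grey
    cv2.imwrite(f'pics/z{nm}.png',cv2.resize(c['image'][y0:y1,x0:x1][...,::-1],None,fx=5 if nm=='T' else 4,fy=5 if nm=='T' else 4,interpolation=cv2.INTER_CUBIC))
E
```

```text
T orange [397 225  11  19  67] [402.71641791 233.32835821]
((402.0, 234.0), (18.0, 10.0), 90.0)
ext [(np.int64(400), np.int64(225)), (np.int64(397), np.int64(243)), (np.int64(397), np.int64(243)), (np.int64(407), np.int64(228))]
red [421 257   1   2   2] [421.  257.5] [457.09195439 -67.36526439  72.        ]
white [432 208   3   3   8] [433.125 209.125] [534.75471512 -89.21486217]
white [331 211   3   4  10] [332.  212.8] [529.69171774  72.68117005]
white [362 235  13   1  13] [368. 235.] [493.48537574  15.74328603]
white [362 241  12   2  14] [367.5        241.85714286] [482.48831866  16.73843246]
white [361 253  10   2  19] [365.26315789 253.52631579] [463.87310929  20.61786284]
white [377 254  12   2  23] [382.26086957 254.52173913] [462.14723476  -6.24948169]
white [395 255  16   4  32] [402.46875 256.0625 ] [459.52918261 -38.14729462]
white [382 259  14   3  22] [388.13636364 259.90909091] [453.53883633 -15.34422798]
white [398 258   6   2   9] [400.         258.44444444] [455.76570368 -34.14475574]
white [374 261   7   2  12] [376.58333333 261.41666667] [451.2425198   2.957216 
[... 485 characters left out ...]
22979736328)
ext [(np.int64(385), np.int64(255)), (np.int64(377), np.int64(283)), (np.int64(373), np.int64(275)), (np.int64(392), np.int64(260))]
red [378 303  10   9  44] [382.90909091 307.65909091] [457.84986348 -70.73196766  72.        ]
white [353 225   3   3   9] [354. 226.] [529.73821669  75.34872789]
white [312 251   4   3  10] [313.8 252. ] [443.38104091  73.2539134 ]
white [340 262   6   6  14] [342.35714286 264.35714286] [462.91561325  26.38866997]
white [348 270   9  10  21] [352.         274.85714286] [461.39701106   1.83053206]
white [426 287   4   3  10] [427.2 288. ] [533.83243755 -86.6034519 ]
white [385 318   4   4  13] [386.46153846 319.84615385] [447.72224791 -88.89818266]
```

View pics/zT.png

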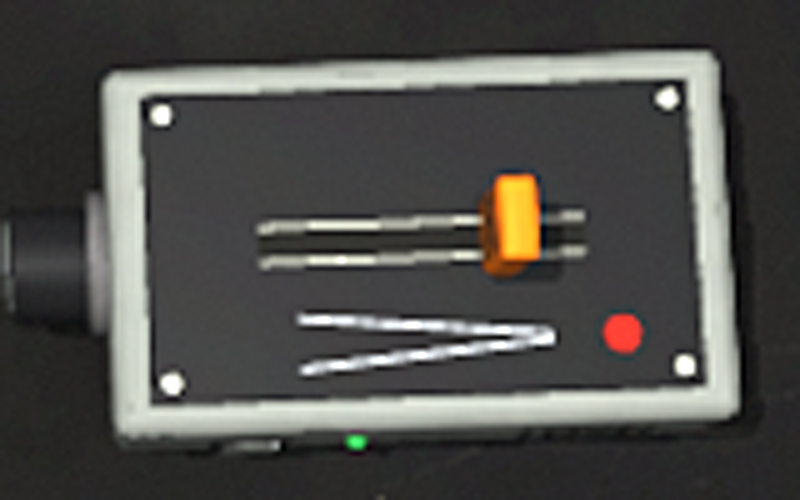

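View pics/zS.png

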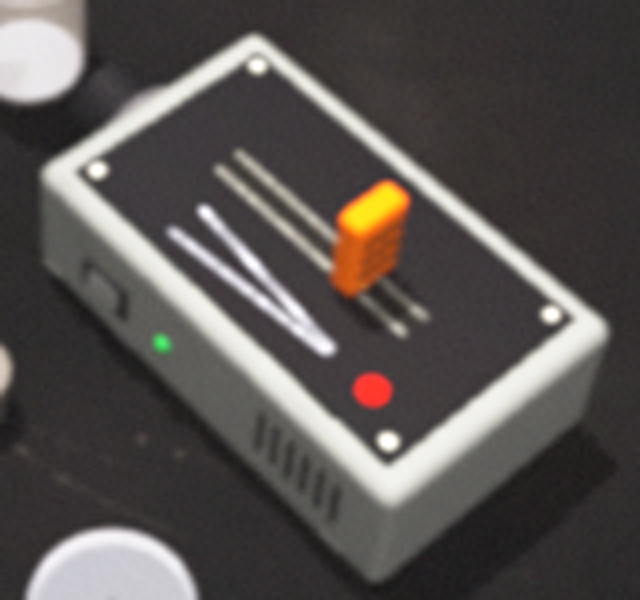

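```bash
cat >> h.py <<'E'
UC=np.array([488.97,-8.1]); YA=0.0287
uy=np.array([-np.sin(YA),np.cos(YA)]); ux=np.array([np.cos(YA),np.sin(YA)])
def unit(p): d=np.array(p[:2])-UC; return np.array([d@ux,d@uy])
def st(): 
    s=readout.read_state(); M=rot(s['eef_rot']); print('t',s['clock'],'pos',np.round(s['eef_pos'],1),'unit',np.round(unit(s['eef_pos']),1),'F',np.round(s['wrist_force'],1),'gap',round(s['finger_gap'],1)); return s,M
E
python3 - <<'E'
from h import *
T=cams.camera('top'); S=cams.camera('scene')
for c,p in((T,(403.4,233.4)),(S,(383.5,262))):
    q=onplane(c,*p,118); print(q,unit(q), 'slide',unit(q)[1]+40)
s,M=st(); print(M.round(4))
for n,p,z in(('beaker',(263,222),73),('stop',(345,316),26),('petri',(409,323),14)): print(n,onplane(T,*p,z).round(1))
# target orientation: tool x down, jaw(y) along unit x (either sign)
for sg in(1,-1):
    Y=sg*np.array([*ux,0]); X=np.array([0,0,-1.]); G=np.c_[X,Y,np.cross(X,Y)]
    print('rotvec',R.from_matrix(M.T@G).as_rotvec().round(4)); 
    for y in(-4,): 
        P=np.array([*(UC+uy*40),190]); print('shift tool now',(M.T@(P-s['eef_pos'])).round(1),P)
E
```

```text
[489.05967801 -33.02338808 118.        ] [ -0.62556197 -24.91569762] slide 15.084302383168072
[488.09385372 -33.03361583 118.        ] [ -1.591282  -24.8982058] slide 15.101794199773757
t 0.35 pos [126.9 535.1 178. ] unit [-346.4  553.3] F [-0.9 -0.2 -0.2] gap 94.0
[[-1.000e-04  2.307e-01  9.730e-01]
 [-3.000e-04  9.730e-01 -2.307e-01]
 [-1.000e+00 -3.000e-04 -0.000e+00]]
beaker [515.2 183.   73. ]
stop [365.7  51.5  26. ]
petri [353.6 -55.4  14. ]
rotvec [1.3093e+00 2.0000e-04 3.0000e-04]
shift tool now [ -11.9 -406.3  467.3] [487.82215759  31.88352733 190.        ]
rotvec [-1.8323e+00 -3.0000e-04  2.0000e-04]
shift tool now [ -11.9 -406.3  467.3] [487.82215759  31.88352733 190.        ]
```

Request:
apply_moves(plan=[0.164,0,0,-0.002,0,0,0,0.164,0,0,-0.002,0,0,0,0.164,0,0,-0.002,0,0,0,0.164,0,0,-0.002,0,0,0,0.164,0,0,-0.002,0,0,0], force=20)

```text
clock: 0.98
eef_pos: [126.9, 535.1, 188.2]
eef_rot: [-0.718, 1.571, -1.776]
wrist_force: [0.2, 0.8, 0.5]
finger_gap: 47.6
```

Request:
apply_moves(plan=[0.164,0,0,-0.002,0,0,0,0.164,0,0,0,0,0,0,0.161,0,0,0,0,0,0,0,0,0,0,0.02,0.03,0,0,0,0,0,0.02,0.03,0])

```text
clock: 1.6
eef_pos: [168.9, 475.6, 189.9]
eef_rot: [-0.357, 1.57, -1.898]
wrist_force: [0.1, 0.1, -0.0]
finger_gap: 1.1
```

Request:
apply_moves(plan=[0,0,0,0,0.03,0.045,0,0,0,0,0,0.03,0.045,0,0,0,0,0,0.03,0.045,0,0,0,0,0,0.03,0.045,0,0,0,0,0,0.03,0.045,0])

```text
clock: 2.22
eef_pos: [325.8, 254.3, 190.4]
eef_rot: [2.035, 1.57, 0.493]
wrist_force: [-0.6, 1.2, 0.3]
finger_gap: 0.6
```

```bash
python3 - <<'E'
from h import *
s,M=st(); print(M.round(3))
E
```

```text
t 2.225 pos [325.8 254.3 190.4] unit [-155.5  267. ] F [-0.6  1.2  0.3] gap 0.6
[[ 0.001  1.     0.029]
 [ 0.     0.029 -1.   ]
 [-1.     0.001 -0.   ]]
```

Request:
apply_moves(plan=[0,0,0,0,0.031,0.05,0,0,0,0,0,0.031,0.05,0,0,0,0,0,0.031,0.05,0,0,0,0,0,0.031,0.05,0,0,0,0,0,0.031,0.05,0])

```text
clock: 2.85
eef_pos: [488.1, 8.5, 190.3]
eef_rot: [1.599, 1.57, 0.057]
wrist_force: [0.3, 0.0, 0.4]
finger_gap: 0.3
```

Request:
apply_moves(plan=[0,0,0,0,0,0,0,0,0,0,0,0,0,0])

```text
clock: 3.1
eef_pos: [486.9, 10.6, 190.0]
eef_rot: [-1.899, 1.57, 2.843]
wrist_force: [0.0, -0.1, 0.2]
finger_gap: 0.8
```

```bash
python3 - <<'E'
from h import *
s,M=st(); 
for n in('scene','top','wrist'):
    c=cams.camera(n); save(c,n+'1.png')
    if n!='wrist': print(n,proj(c,s['eef_pos']))
st()
E
```

```text
t 3.1 pos [486.9  10.6 190. ] unit [-1.5 18.8] F [ 0.  -0.1  0.2] gap 0.8
scene (np.float64(366.48522843414895), np.float64(210.93466168353305))
top (np.float64(380.0058260892383), np.float64(227.5067098595111))
t 3.25 pos [486.9  11.4 190.4] unit [-1.5 19.5] F [-0.1 -0.2 -0.2] gap 0.7
```

View pics/scene1.png

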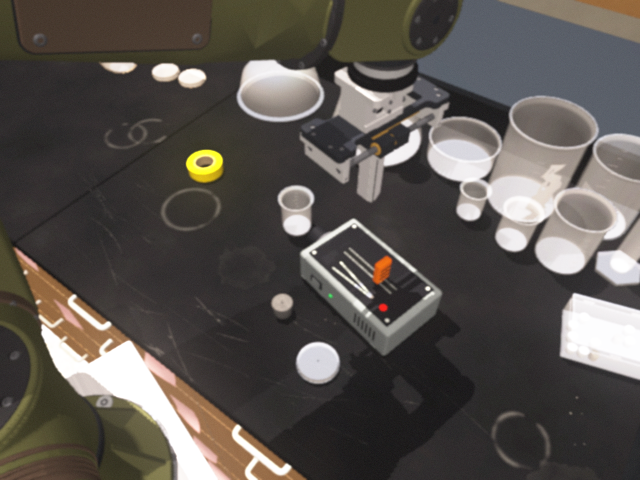

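View pics/wrist1.png

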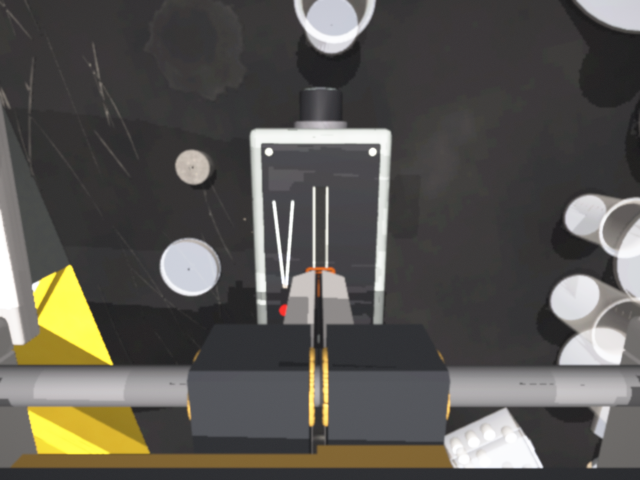

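```bash
python3 - <<'E'
from h import *
c=cams.camera('scene'); s,M=st(); im=c['image'][...,::-1].copy()
P=np.array(s['eef_pos'])
for a in(-8,8):
  for b in(-12.5,12.5):
    p=proj(c,P+M@np.array([0,b,a])); im[int(round(p[1])),int(round(p[0]))]=(0,0,255)
cv2.imwrite('pics/zs2.png',cv2.resize(im[140:300,300:450],None,fx=4,fy=3.75*1.0666,interpolation=cv2.INTER_NEAREST)[:600])
E
```

```text
t 3.3 pos [486.9  11.3 190.4] unit [-1.5 19.5] F [-0.1 -0.  -0.6] gap 0.6
```

View pics/zs2.png

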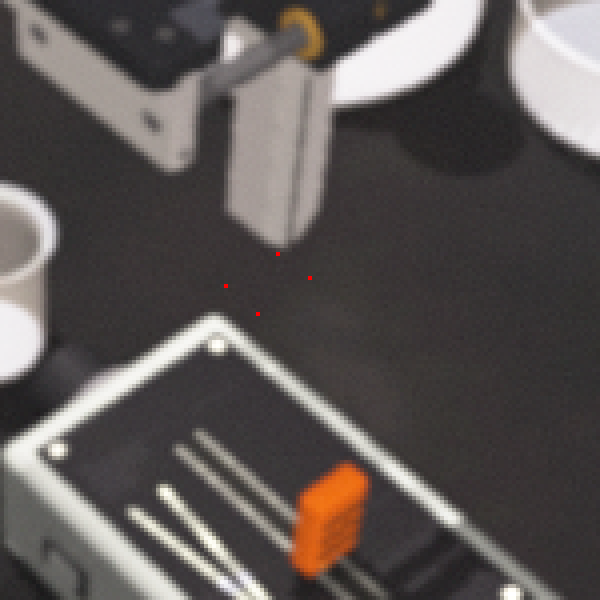

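```bash
cat >> h.py <<'E'
def wcam():
    s,M=st(); c=cams.camera('wrist'); Tt=np.array(c['T_tool_cam'])
    c['position']=np.array(s['eef_pos'])+M@Tt[:3,3]; c['orientation']=M@Tt[:3,:3]; return c,s,M
E
python3 - <<'E'
from h import *
c,s,M=wcam()
W=lambda x,y,z: np.array([*(UC+x*ux+y*uy),z])
for n,P in(('TCP',s['eef_pos']),('scrB',[529.7,74,72]),('scrD',[443.6,71.85,72]),('levertop',W(0,-24,118)),('leverfaceL',W(-13,-18,118)),('dot',[457.5,-69,72]),('snout',W(0,132,60))): print(n,np.round(proj(c,P),1))
for a in(-8,8):
  for b in(-12.5,12.5): print(a,b,np.round(proj(c,np.array(s['eef_pos'])+M@np.array([0,b,a])),1))
for uv in((269,152),(373,152)): print(onplane(c,*uv,72))
cv2.imwrite('pics/zw.png',cv2.resize(c['image'][100:400,200:440][...,::-1],None,fx=2,fy=2))
E
```

```text
t 3.3 pos [486.9  11.3 190.4] unit [-1.5 19.5] F [-0.1 -0.  -0.6] gap 0.6
TCP [320.2 268.5]
scrB [373.2 151.6]
scrD [269.7 151. ]
levertop [321.3 290.4]
leverfaceL [304.7 283.2]
dot [284.8 307.4]
snout [321.6  87.8]
-8 -12.5 [298.2 255.1]
-8 12.5 [342.3 255.2]
8 -12.5 [298.5 281.6]
8 12.5 [341.8 281.6]
[443.0503359   70.99811091  72.        ]
[529.5937792   73.67539922  72.        ]
```

View pics/zw.png

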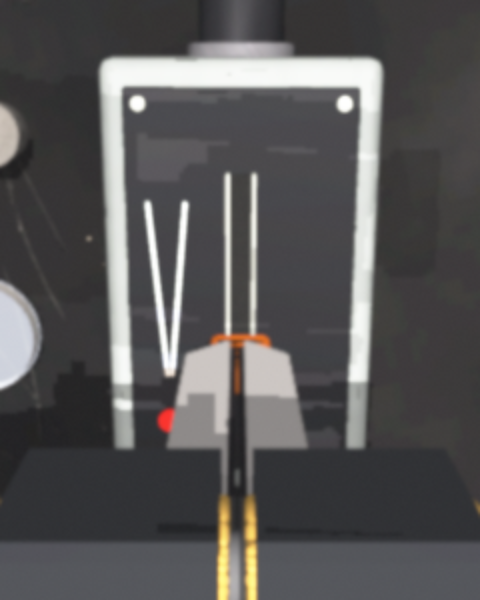

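```bash
python3 - <<'E'
from h import *
c,s,M=wcam(); S=cams.camera('scene')
def tri(a,b):
    (p,d),(q,e)=a,b; d=d/np.linalg.norm(d);e=e/np.linalg.norm(e)
    t=np.linalg.lstsq(np.c_[d,-e],q-p,rcond=None)[0]; x,y=p+d*t[0],q+e*t[1]; return (x+y)/2,np.linalg.norm(x-y)
P,g=tri(ray(S,356.3,193),ray(c,293.5,278)); print('left corner tool',(M.T@(P-s['eef_pos'])).round(1),g)
# scene corners on several heights
for z in (190,200,205,210,215,220):
    print(z,[ (M.T@(onplane(S,*uv,z)-s['eef_pos'])).round(1)[1:].tolist() for uv in((356.3,193),(370.8,201.8),(381.3,191.3))])
for z in (190,200,205,210,215,220):
    print('w',z,[ (M.T@(onplane(c,*uv,z)-s['eef_pos'])).round(1)[1:].tolist() for uv in((293.5,278),(313,271.5),(326,271.5),(345,277))])
cv2.imwrite('pics/zw2.png',cv2.resize(c['image'][255:335,270:370][...,::-1],None,fx=7,fy=7,interpolation=cv2.INTER_NEAREST))
E
```

```text
t 3.35 pos [487.   11.2 190.4] unit [-1.4 19.4] F [-0.6 -0.1 -0.1] gap 0.7
left corner tool [-36.2 -13.4  -8.3] 1.1963314807951222
190 [[13.1, -34.2], [16.8, -8.2], [42.9, -13.7]]
200 [[5.7, -27.2], [9.3, -1.7], [35.0, -7.1]]
205 [[2.0, -23.7], [5.5, 1.5], [31.0, -3.8]]
210 [[-1.7, -20.2], [1.8, 4.8], [27.0, -0.4]]
215 [[-5.4, -16.7], [-1.9, 8.0], [23.0, 2.9]]
220 [[-9.1, -13.2], [-5.7, 11.3], [19.0, 6.2]]
w 190 [[-15.4, 5.9], [-4.1, 2.0], [3.3, 2.0], [14.3, 5.3]]
w 200 [[-14.7, 2.2], [-4.0, -1.6], [3.1, -1.6], [13.6, 1.6]]
w 205 [[-14.4, 0.3], [-3.9, -3.4], [3.0, -3.4], [13.2, -0.3]]
w 210 [[-14.0, -1.6], [-3.9, -5.2], [2.9, -5.2], [12.8, -2.2]]
w 215 [[-13.7, -3.5], [-3.8, -7.0], [2.8, -7.0], [12.4, -4.1]]
w 220 [[-13.4, -5.4], [-3.7, -8.8], [2.7, -8.8], [12.1, -5.9]]
```

View pics/zw2.png

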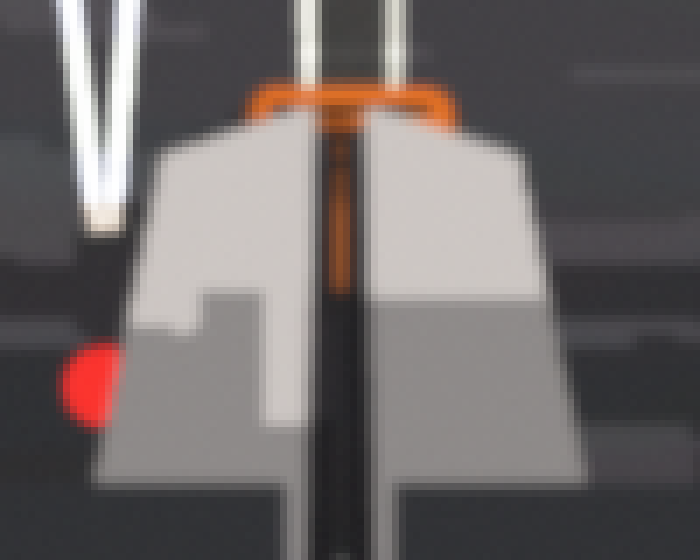

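Request:
apply_moves(plan=[0,0,0,0.03,0.001,0,0,0,0,0,0.03,0,0,0,0,0,0,0.025,0,0,0,0,0,0,0.02,0,0,0,0,0,0,0.0,0,0,0])

```text
clock: 4.08
eef_pos: [487.5, 10.7, 84.3]
eef_rot: [-1.656, 1.568, 3.085]
wrist_force: [0.4, -0.1, 0.1]
finger_gap: 0.4
```

```bash
python3 - <<'E'
from h import *
print(manip.grip_depth)
c,s,M=wcam(); S=cams.camera('scene')
cv2.imwrite('pics/zs3.png',cv2.resize(S['image'][180:320,310:450][...,::-1],None,fx=4,fy=4))
P=np.array(s['eef_pos'])
for a in(-8,8):
  for b in(-12.5,12.5): print((np.array(proj(S,P+M@np.array([0,b,a])))-[310,180])*4)
E
```

```text
18.8
t 4.075 pos [487.5  10.7  84.3] unit [-0.9 18.8] F [ 0.4 -0.1  0.1] gap 0.4
[167.91346782 315.83940523]
[215.11664825 283.40879338]
[196.45140095 341.21277302]
[243.74117418 308.12603762]
```

View pics/zs3.png

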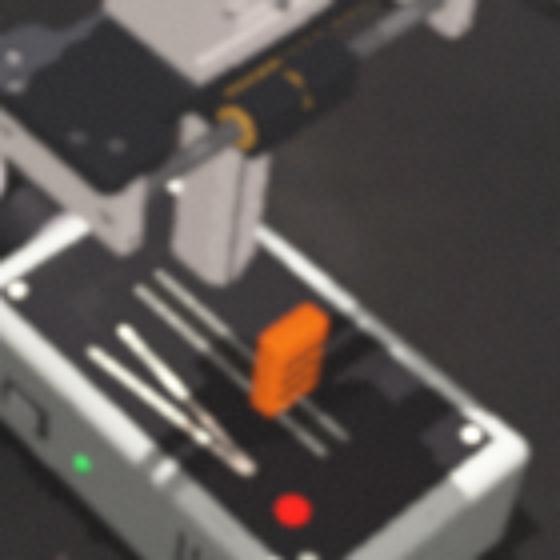

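Request:
apply_moves(plan=[0,0,0,0.006,0,0,0,0,0,0,0,0,0.015,0,0,0,0,0,0,0.008,0,0,0,0,0,0,0.002,0,0,0,0,0,0,0,0])

```text
clock: 4.8
eef_pos: [489.0, -14.8, 79.2]
eef_rot: [1.57, 1.571, 0.028]
wrist_force: [0.5, -0.1, -0.1]
finger_gap: 0.3
```

Request:
apply_moves(plan=[0,0,0,0,0,0.001,0,0,0,0,0,0,0.001,0,0,0,0,0,0,0.001,0,0,0,0,0,0,0.001,0])

```text
clock: 5.3
eef_pos: [489.1, -18.0, 79.2]
eef_rot: [3.125, 1.57, 1.583]
wrist_force: [-0.1, 5.4, 1.1]
finger_gap: 0.7
```

Request:
apply_moves(plan=[0,0,0,0,0,0.001,0,0,0,0,0,0,0.001,0,0,0,0,0,0,0.001,0,0,0,0,0,0,0.001,0])

```text
clock: 5.8
eef_pos: [489.2, -22.7, 79.2]
eef_rot: [-0.034, 1.571, -1.575]
wrist_force: [-0.3, 2.9, 1.8]
finger_gap: 0.5
```

Request:
apply_moves(plan=[0,0,0,0,0,0.001,0,0,0,0,0,0,0.001,0,0,0,0,0,0,0.001,0,0,0,0,0,0,0.001,0])

```text
clock: 6.3
eef_pos: [489.3, -26.8, 79.1]
eef_rot: [-0.426, 1.571, -1.968]
wrist_force: [0.3, -0.5, -0.4]
finger_gap: 0.3
```

Request:
apply_moves(plan=[0,0,0,0,0,0.001,0,0,0,0,0,0,0.001,0,0,0,0,0,0,0.001,0,0,0,0,0,0,0.0,0])

```text
clock: 6.8
eef_pos: [489.4, -29.7, 79.1]
eef_rot: [0.197, 1.571, -1.344]
wrist_force: [-0.7, -0.2, -0.6]
finger_gap: 0.6
```

```bash
python3 - <<'E'
from h import *
s,M=st(); S=cams.camera('scene')
cv2.imwrite('pics/zs4.png',cv2.resize(S['image'][180:340,300:450][...,::-1],None,fx=3.5,fy=3.5))
E
```

```text
t 6.8 pos [489.4 -29.7  79.1] unit [ -0.2 -21.6] F [-0.7 -0.2 -0.6] gap 0.6
```

View pics/zs4.png

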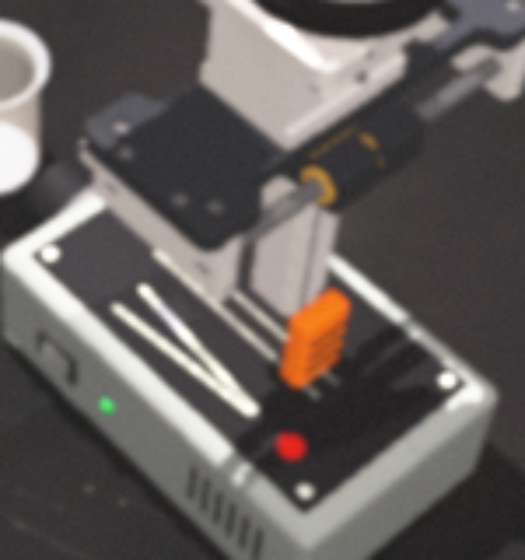

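The force has dropped to zero, so the lever has snapped on. I'll follow it gently to confirm it is at the stop.

Request:
apply_moves(plan=[0,0,0,0,0,0.001,0,0,0,0,0,0,0.001,0,0,0,0,0,0,0.001,0,0,0,0,0,0,0.001,0])

```text
clock: 7.35
eef_pos: [489.5, -32.5, 79.2]
eef_rot: [-3.102, 1.569, 1.639]
wrist_force: [-0.7, 13.5, 1.9]
finger_gap: 0.4
```

Request:
apply_moves(plan=[0,0,0,0,0,0.001,0,0,0,0,0,0,0.0,0])

```text
clock: 7.6
eef_pos: [489.5, -32.6, 79.2]
eef_rot: [-3.118, 1.567, 1.623]
wrist_force: [0.3, 16.0, 2.9]
finger_gap: 0.2
```

Hard stop at world y −32.5 with 16 N, so the lever is at the red-dot end. Now I lift and cross to the other side.

Request:
apply_moves(plan=[0,0,0,0,0,-0.006,0,0,0,0,0,0,-0.006,0,0,0,0,-0.03,0,0,0,0,0,0,-0.03,0,0,0,0,0,0,0,0,0,0])

```text
clock: 8.22
eef_pos: [490.2, -22.6, 140.9]
eef_rot: [1.362, 1.567, -0.18]
wrist_force: [-0.3, -0.3, -0.3]
finger_gap: 0.2
```

Request:
apply_moves(plan=[0,0,0,0,0,0.022,0,0,0,0,0,0,0.022,0,0,0,0,0,0,0.022,0,0,0,0,0,0,0,0])

```text
clock: 8.72
eef_pos: [490.7, -89.3, 138.1]
eef_rot: [-1.742, 1.569, 2.997]
wrist_force: [-0.1, -0.5, -1.3]
finger_gap: 0.5
```

```bash
python3 - <<'E'
from h import *
s,M=st(); S=cams.camera('scene')
cv2.imwrite('pics/zs5.png',cv2.resize(S['image'][140:340,290:490][...,::-1],None,fx=3,fy=3))
E
```

```text
t 8.725 pos [490.7 -89.3 138.1] unit [ -0.6 -81.2] F [-0.1 -0.5 -1.3] gap 0.5
```

View pics/zs5.png

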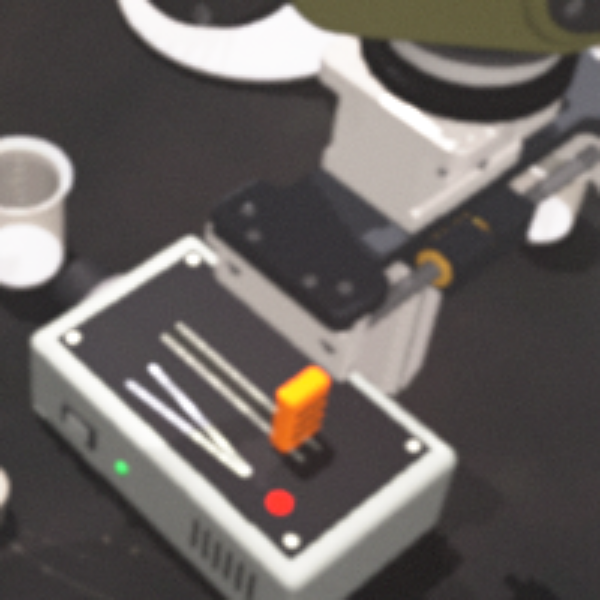

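The lever sits at the red-dot end of its slot and the fingers have crossed over. I descend on the −y side and approach.

Request:
apply_moves(plan=[0,0,0,0.03,0,0,0,0,0,0,0.029,0,0,0,0,0,0,0,0,-0.01,0,0,0,0,0,0,-0.01,0,0,0,0,0,0,0,0])

```text
clock: 9.4
eef_pos: [491.1, -67.6, 81.3]
eef_rot: [1.363, 1.569, -0.178]
wrist_force: [-0.7, 0.4, -0.8]
finger_gap: 0.5
```

Request:
apply_moves(plan=[0,0,0,0,0,-0.002,0,0,0,0,0,0,-0.002,0,0,0,0,0,0,-0.001,0,0,0,0,0,0,-0.001,0])

```text
clock: 9.9
eef_pos: [490.4, -62.8, 80.2]
eef_rot: [0.187, 1.57, -1.355]
wrist_force: [0.3, -3.8, -0.3]
finger_gap: 0.7
```

Request:
apply_moves(plan=[0,0,0,0,0,-0.001,0,0,0,0,0,0,-0.001,0,0,0,0,0,0,-0.001,0,0,0,0,0,0,-0.001,0])

```text
clock: 10.4
eef_pos: [490.3, -58.9, 80.2]
eef_rot: [0.24, 1.57, -1.302]
wrist_force: [-0.7, -4.1, 0.7]
finger_gap: 0.6
```

Request:
apply_moves(plan=[0,0,0,0,0,-0.001,0,0,0,0,0,0,-0.001,0,0,0,0,0,0,-0.001,0])

```text
clock: 10.78
eef_pos: [490.2, -55.3, 80.2]
eef_rot: [2.704, 1.571, 1.162]
wrist_force: [-0.6, -2.6, 1.7]
finger_gap: 0.3
```

Request:
apply_moves(plan=[0,0,0,0,0,-0.001,0,0,0,0,0,0,-0.001,0])

```text
clock: 11.02
eef_pos: [490.1, -53.3, 80.1]
eef_rot: [-2.685, 1.57, 2.057]
wrist_force: [0.3, -0.6, -0.0]
finger_gap: 0.4
```

```bash
cat >> h.py <<'E'
def lev():
    S=cams.camera('scene'); im=S['image'].astype(int); r,g,b=im[...,0],im[...,1],im[...,2]
    m=((r>190)&(g>120)&(b<80)).astype(np.uint8); m[:200]=0; m[:,:320]=0; m[340:]=0; m[:,450:]=0
    ys,xs=np.where(m); q=onplane(S,xs.mean(),ys.mean(),118); print('top px',xs.mean(),ys.mean(),len(xs),'slide',unit(q)[1]+40); return S
E
python3 - <<'E'
from h import *
s,M=st(); S=lev()
cv2.imwrite('pics/zs6.png',cv2.resize(S['image'][140:340,290:490][...,::-1],None,fx=3,fy=3))
E
```

```text
t 11.025 pos [490.1 -53.3  80.1] unit [ -0.2 -45.2] F [ 0.3 -0.6 -0. ] gap 0.4
top px 381.3333333333333 273.0 3 slide 3.0285850733396487
```

View pics/zs6.png

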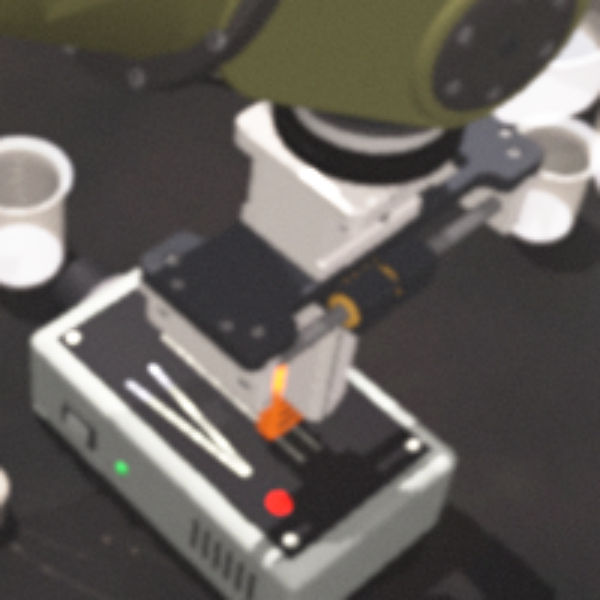

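Request:
apply_moves(plan=[0,0,0,0,0,-0.001,0,0,0,0,0,0,-0.001,0,0,0,0,0,0,-0.001,0])

```text
clock: 11.45
eef_pos: [490.0, -50.5, 80.1]
eef_rot: [-2.02, 1.571, 2.722]
wrist_force: [0.8, 0.6, -0.0]
finger_gap: 0.7
```

Request:
apply_moves(plan=[0,0,0,0,0,-0.001,0,0,0,0,0,0,-0.001,0,0,0,0,0,0,-0.001,0])

```text
clock: 11.82
eef_pos: [489.9, -47.5, 80.1]
eef_rot: [-1.684, 1.571, 3.058]
wrist_force: [0.2, 0.1, 0.2]
finger_gap: 0.7
```

Request:
apply_moves(plan=[0,0,0,0,0,-0.001,0,0,0,0,0,0,-0.001,0])

```text
clock: 12.08
eef_pos: [489.9, -46.1, 80.2]
eef_rot: [0.086, 1.57, -1.456]
wrist_force: [0.1, -6.2, 0.3]
finger_gap: 0.6
```

Request:
apply_moves(plan=[0,0,0,0,0,-0.001,0,0,0,0,0,0,-0.001,0])

```text
clock: 12.32
eef_pos: [489.8, -44.0, 80.2]
eef_rot: [0.093, 1.57, -1.449]
wrist_force: [0.1, -4.5, -0.9]
finger_gap: 0.7
```

Request:
apply_moves(plan=[0,0,0,0,0,-0.001,0,0,0,0,0,0,-0.001,0])

```text
clock: 12.58
eef_pos: [489.8, -41.6, 80.2]
eef_rot: [0.809, 1.571, -0.733]
wrist_force: [0.1, -2.8, 0.2]
finger_gap: 0.6
```

Request:
apply_moves(plan=[0,0,0,0,0,-0.001,0,0,0,0,0,0,-0.001,0])

```text
clock: 12.82
eef_pos: [489.7, -39.4, 80.1]
eef_rot: [-3.027, 1.571, 1.715]
wrist_force: [-0.6, -2.5, -0.4]
finger_gap: 0.7
```

First click confirmed: contact was made again at about y −47. Now working through the second.

Request:
apply_moves(plan=[0,0,0,0,0,-0.001,0,0,0,0,0,0,-0.001,0])

```text
clock: 13.08
eef_pos: [489.6, -37.3, 80.2]
eef_rot: [3.115, 1.571, 1.574]
wrist_force: [0.4, 0.1, 1.1]
finger_gap: 0.4
```

Request:
apply_moves(plan=[0,0,0,0,0,-0.001,0,0,0,0,0,0,-0.001,0])

```text
clock: 13.32
eef_pos: [489.5, -35.4, 80.1]
eef_rot: [-2.506, 1.571, 2.235]
wrist_force: [-0.2, 0.8, -0.3]
finger_gap: 0.2
```

Request:
apply_moves(plan=[0,0,0,0,0,-0.001,0,0,0,0,0,0,-0.001,0])

```text
clock: 13.58
eef_pos: [489.5, -33.5, 80.1]
eef_rot: [-2.076, 1.571, 2.665]
wrist_force: [-0.2, -0.7, -0.5]
finger_gap: 0.8
```

Request:
apply_moves(plan=[0,0,0,0,0,-0.001,0,0,0,0,0,0,-0.001,0])

```text
clock: 13.82
eef_pos: [489.5, -31.5, 80.1]
eef_rot: [-2.215, 1.571, 2.526]
wrist_force: [0.1, 0.3, -0.1]
finger_gap: 0.5
```

Request:
apply_moves(plan=[0,0,0,0,0,-0.001,0,0,0,0,0,0,-0.001,0])

```text
clock: 14.08
eef_pos: [489.4, -30.0, 80.2]
eef_rot: [0.084, 1.57, -1.458]
wrist_force: [-0.8, -5.6, -0.2]
finger_gap: 0.5
```

Second click confirmed, with contact again at about −31. The third should snap at about −22, so I stop as soon as the force drops.

Request:
apply_moves(plan=[0,0,0,0,0,-0.001,0,0,0,0,0,0,-0.001,0])

```text
clock: 14.32
eef_pos: [489.4, -28.0, 80.2]
eef_rot: [0.075, 1.57, -1.467]
wrist_force: [-0.5, -4.8, 0.4]
finger_gap: 0.4
```

Request:
apply_moves(plan=[0,0,0,0,0,-0.001,0,0,0,0,0,0,-0.001,0])

```text
clock: 14.58
eef_pos: [489.3, -25.6, 80.1]
eef_rot: [-0.311, 1.571, -1.853]
wrist_force: [-0.8, -3.7, 0.3]
finger_gap: 0.4
```

Request:
apply_moves(plan=[0,0,0,0,0,-0.001,0,0,0,0,0,0,-0.001,0])

```text
clock: 14.82
eef_pos: [489.2, -23.3, 80.1]
eef_rot: [-2.795, 1.571, 1.947]
wrist_force: [-0.2, -2.2, 0.4]
finger_gap: 0.8
```

Request:
apply_moves(plan=[0,0,0,0,0,-0.001,0,0,0,0,0,0,0,0])

```text
clock: 15.08
eef_pos: [489.2, -22.3, 80.1]
eef_rot: [-2.965, 1.57, 1.776]
wrist_force: [0.5, 0.1, -0.0]
finger_gap: 0.2
```

Request:
apply_moves(plan=[0,0,0,0,0,-0.001,0,0,0,0,0,0,-0.001,0,0,0,0,0,0,0,0,0,0,0,0,0,0,0])

```text
clock: 15.58
eef_pos: [489.1, -20.6, 80.2]
eef_rot: [2.651, 1.571, 1.109]
wrist_force: [0.4, 0.0, -0.1]
finger_gap: 0.5
```

Request:
apply_moves(plan=[0,0,0,0,0,0.006,0,0,0,0,0,0,0.006,0,0,0,0,-0.03,0,0,0,0,0,0,-0.03,0,0,0,0,0,0,0,0,0.02,0])

```text
clock: 16.2
eef_pos: [491.1, -52.8, 142.4]
eef_rot: [1.391, 1.567, -0.15]
wrist_force: [0.6, -0.7, -0.0]
finger_gap: 0.4
```

Request:
apply_moves(plan=[0,0,0,-0.03,0,0.03,0,0,0,0,-0.02,0,0.03,0,0,0,0,0,0,0.03,0,0,0,0,0,0,0.02,0,0,0,0,0,0,0,0])

```text
clock: 16.82
eef_pos: [493.0, -163.4, 189.7]
eef_rot: [-1.976, 1.57, 2.764]
wrist_force: [0.3, 1.4, 0.4]
finger_gap: 0.3
```

```bash
python3 - <<'E'
from h import *
s,M=st(); S=lev(); T=cams.camera('top'); save(T,'top9.png')
cv2.imwrite('pics/zs9.png',cv2.resize(S['image'][180:400,260:460][...,::-1],None,fx=2.7,fy=2.7))
E
```

```text
t 16.825 pos [ 493.  -163.4  189.7] unit [  -0.4 -155.4] F [0.3 1.4 0.4] gap 0.3
top px 367.4755244755245 249.2237762237762 143 slide 47.27907858272529
```

View pics/zs9.png

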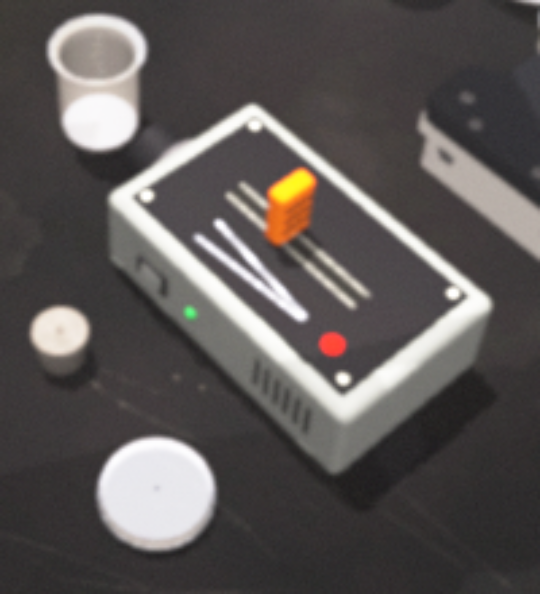

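View pics/top9.png

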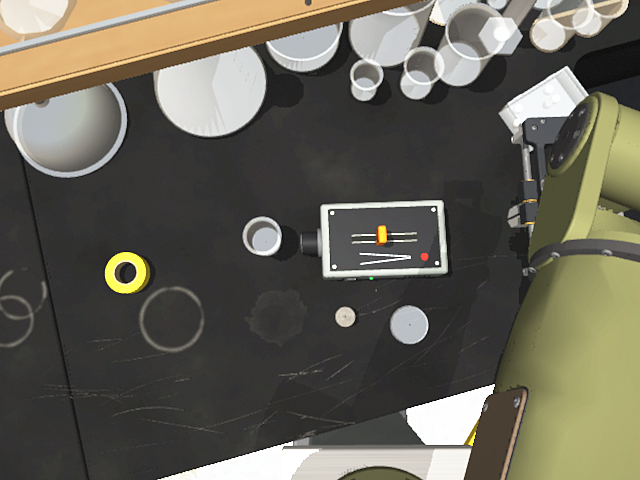

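The lever is seen at 47.3 mm (top view pixel (382,234)). The beaker at (263,236), stopper at (345,317) and dish at (409,324) have not moved, and the arm is clear.

```bash
python3 -c "
from h import *
st(); print(ticket.sign_off())"
```

```text
t 16.925 pos [ 493.1 -162.1  189.9] unit [  -0.3 -154. ] F [-0.4  0.2  0.3] gap 0.7
the job is handed in; nothing more can be done
None
```

The lever now rests in the third notch, and I handed the job in at about 17 s. With shut fingers I pushed it back to the red-dot stop, where it stood firm at 16 N. I then pushed it the other way through three clicks, 4 to 6 N each, and backed off clear.

**Final checks:**
- **Lever position:** the scene camera measured 47.3 mm from the stop. Before I moved it, the lever measured 15.1 mm, about 1 mm short of its 16 mm first notch. That suggests a small camera bias and a true position near 48 mm.
- **Things round the unit:** the beaker, petri dish and stopper are at the same pixels in the top view as at the start.
- **Contact:** the wrist force is about zero and the arm is away from the unit.

**What disagreed:**
- **Fingertips:** in the scene and wrist views they appear about 25 mm above the reported tool point. I pushed with the tool point at about 80 mm so that either reading would meet the lever.
- **Contact points:** they came 1.5 to 3 mm off the camera estimate. I therefore counted the clicks from the force and the measured positions.

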